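# Sort pattern stamps with the throat gauge

## Robot

A 7-joint arm with a two-finger parallel gripper is mounted at the origin on the work surface. World frame = base frame: x ahead of the robot, y to its left, z up, the work surface at z = 0. Lengths are in m, angles in rad, forces in N, time in s.
With the tool pointing down it reaches from about 0.4 to 0.9 m from the base axis. Payload 5.5 kg.
Tool frame: the origin (TCP) lies midway between the tips of the shut fingers; the grasp point (between the pads) lies 19 mm behind it (manip.grip_depth is the distance from the TCP to the grasp point, in m); z points along the fingers, y is the line along which they close (so a half turn about z gives the same grasp; the last joint's range is limited). The gripper opens to 92 mm and grips with 3 to 60 N. Pads are 19 mm wide; open, the fingers measure 130 mm over their backs; the gripper's body (75 mm by 190 mm) begins 47 mm behind the grasp point.
Start: joints at [-0.842, 0.501, -0.427, 1.55, 0.221, 1.138, -0.21], TCP at [0.292, 0.581, 0.227] pointing down, gripper open.
Joint ranges: [-2.88, 2.88], [-0.31, 2.03], [-1.54, 1.56], [0.2, 2.42], [-1.41, 4.55], [0.19, 2.02], [-2.57, 2.57]. Speed limits (rad/s): [2.57, 2.57, 3.14, 3.14, 3.14, 3.14, 3.14].

## Interface

Orientations are given as a unit quaternion [x, y, z, w].
In Python, from bench import manip, effector, viewer gives the robot as it stands. Calls block until the motion is done:
- manip.move_pose(position, orientation): joint-space move of the TCP to a pose.
- manip.servo_line(position, ori=None, vel=0.15): straight line of the TCP; ori=None keeps the orientation; vel is the mean speed in m/s.
- manip.movej(angles): joint-space move.
- effector.open_jaws() and effector.close(f_grip=None): open the fingers fully, or close them until they stop; f_grip is the grip in N (None keeps the last).
- manip.sleep(seconds).
- manip.solve_ik(position, orientation): joint angles nearest the present ones, or None.
- viewer.get_image(name): name is "scene" or "top" or "wrist"; returns the picture (400x640x3 uint8, red, green, blue); there is no depth.
- viewer.get_calibration(name): a dict with "vfov" (degrees; the focal length in pixels is half the picture's height over the tangent of half this angle, whatever the lens; pixels are square), "cx", "cy" (the principal point, pixels), "eye" and "attitude" of the camera in the world. Camera axes: x right, y down, z forward; pixel columns grow to the right and rows downward; lengths in m; the calibration is good to about 2 mm. A picture is of the moment at which its call begins: read the wrist's pose just before it. get_calibration takes no time and is no camera call; for the wrist camera it gives the pose at the moment of the call.
A pose or a line that the arm cannot do raises manip.PlanningError and nothing moves.
- manip.hand_in(): hands the job in; it is judged then, once.
Readings, each from a call of its own:
- manip.current_clock(): time.
- manip.current_q(): joint angles.
- manip.current_joint_velocities(): joint speeds.
- manip.current_tau(): joint torques, N m.
- manip.current_tool_pos(): TCP position.
- manip.current_tcp_rot(): TCP orientation.
- manip.current_force(): force on the tool from outside, world axes, zero at the start.
- manip.current_wrist_torque(): the same for the moment, N m.
- manip.current_finger_gap(): finger opening in m.
- manip.current_gripper_force(): force on a finger pad.
Only numpy, scipy, OpenCV 4.12 (cv2) and the standard library are available. Lean on these libraries where they do the work, as an engineer would, in place of code of your own. Each camera call takes 0.05 s, during which the arm holds its last target. There are 200 camera calls.

## Task

Find out which of the three round clay stamps fit the stamp press: slide each one along the bench, without lifting it, into the flared mouth of the wooden gauge and gently try it in the steel throat. Push those that fit right through so they stand in the bay behind the throat; lift any that will not go through out of the mouth and set it down gently in the beige reject basket, and leave the other things on the bench as they are.

Things in the scene. Friction and masses are not known exactly. Their poses are not given: they have to be found in the camera images.
- stamp_a: stamp under test: solid upright cylinder of grey-brown fired clay, 50 mm tall, about 0.2 kg, rosette on top. The three look alike, but some are 50 mm in diameter (they fit the throat) and some 59 mm (they do not); which is not known beforehand, at least one of each. Origin: centre of its underside, z up its axis
- stamp_b: another stamp under test, as stamp_a: 50 mm tall, 50 or 59 mm in diameter; origin at the centre of its underside
- stamp_c: another stamp under test, as stamp_a: 50 mm tall, 50 or 59 mm in diameter; origin at the centre of its underside
- gauge: gauge fixed to the bench, 20 mm tall, open above, no floor. Origin: mid-throat at bench level; x points from mouth through throat to bay. Throat: steel jaws at x -10 to 10 mm, 54 mm apart. Mouth: rails flaring at 40 degrees each from the jaws back to x -56, 131 mm apart there. Bay: x 10 to 175 mm (end wall), 90 mm wide, walls 12 mm. A 59 mm stamp stops with its centre near x -22 mm
- basket: reject basket: empty open-topped beige plastic box fixed to the bench, outside 160 mm (its x) by 122 mm (its y), 55 mm tall, walls and floor 5 mm thick. Origin: centre of its underside
- bowl: bystander: bisque bowl, 80 mm across, 45 mm tall; origin at the centre of its underside
- cup: bystander: terracotta cup, 60 mm across, 55 mm tall; origin at the centre of its underside
- knife: bystander: flat grey wooden modelling knife, 180 x 22 x 8 mm, long along its x; origin under its centre
- block_stamp: bystander: wooden block 60 x 50 x 20 mm with a knob to 45 mm height; origin under its centre
- small_stamp: bystander: slim pale wooden stamp, 26 mm in diameter, 40 mm tall, not under test; origin under its centre
- slab: bystander: dark brown texture slab 150 x 70 x 10 mm; origin under its centre
- medallion: bystander: flat terracotta disc, 72 mm in diameter, 16 mm tall, not under test; origin under its centre
There are look-alikes about, which are no part of the job. Leave any yellow look-alike of the stamp_a alone.

How it is judged:
By the outcome, as a careful person would: the job done as asked, in the order asked, and still so for the second after the job is handed in, with the robot touching nothing.
It also fails if it takes over 72 s, if anything falls off the work surface, if the arm or the gripper's body presses on something with over 40 N, if the wrist force passes 120 N, or if a joint passes its speed limit or range.

## Working session

There is one attempt and no reset: what is moved stays moved. The work goes in short steps, each a Python script; the robot and the scene stay as the last script left them, time stands still between calls to the robot, and variables do not carry over. Pictures are saved under pics/ and viewed, at most 10 in all, crops included, and the job is handed in when it is done.

```bash
mkdir -p pics; ls
python3 - <<'E'
from bench import manip, effector, viewer
import cv2
for n in ("top","scene"):
    im=viewer.get_image(n); cv2.imwrite(f"pics/{n}0.png",im[:,:,::-1]); print(n,viewer.get_calibration(n))
print(manip.current_clock(),manip.current_tcp_rot(),manip.grip_depth, manip.current_finger_gap())
E
```

```text
pics
top {'vfov': 57.8703434348965, 'cx': 316.2480837123217, 'cy': 206.4790655921462, 'eye': array([ 0.49215996, -0.00470148,  1.12497952]), 'attitude': array([ 0.71136394, -0.70238   ,  0.01996447, -0.01500304])}
scene {'vfov': 49.57505778533398, 'cx': 326.60183017626133, 'cy': 199.8974354184854, 'eye': array([1.08317527, 0.30524154, 0.90993481]), 'attitude': array([ 0.45757185,  0.84035831, -0.25132817, -0.14580831])}
0.1 [ 2.30775915e-01  9.73006526e-01 -8.55229907e-04 -2.15995567e-04] 0.0188 0.09189738052728398
```

View pics/top0.png

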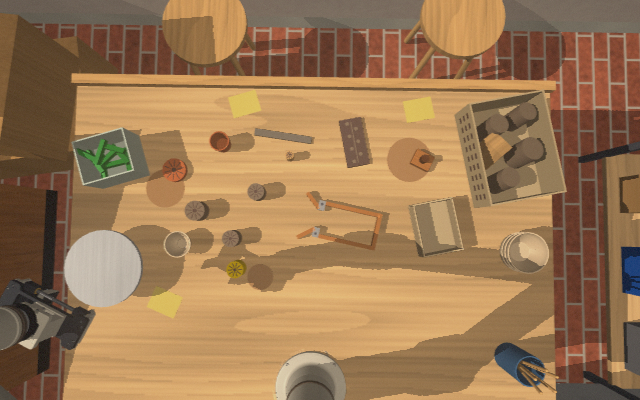

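View pics/scene0.png

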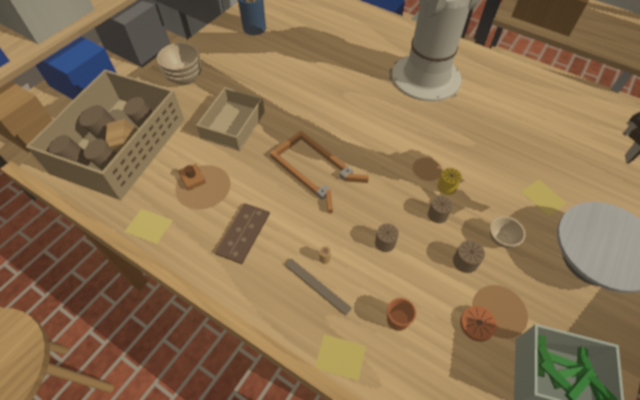

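Top view: the three clay stamps are at (196,211), (257,192) and (232,238). The yellow look-alike at (236,269) is to be left alone. The gauge throat is near (319,217), with its mouth to the left and its bay to the right. Of the two beige boxes, the small empty one at (437,225) is the basket. The big perforated one at (510,150) is full, so it isn't. Next I'll take a closer wrist view.

```bash
cat > h.py <<'E'
import numpy as np, cv2
from scipy.spatial.transform import Rotation as R
from bench import manip, effector, viewer
def down(yaw):  # tool x axis at world angle yaw, z down
    return [np.cos(yaw/2),np.sin(yaw/2),0,0]
def ray(cal,uv,z):
    f=200/np.tan(np.radians(cal["vfov"])/2)
    d=R.from_quat(cal["attitude"]).apply([(uv[0]-cal["cx"])/f,(uv[1]-cal["cy"])/f,1])
    return (cal["eye"]+d*(z-cal["eye"][2])/d[2])[:2]
def snap(n,name):
    c=viewer.get_calibration(n); im=viewer.get_image(n)
    cv2.imwrite(f"pics/{name}.png",im[:,:,::-1]); np.save(f"pics/{name}.npy",c,allow_pickle=True); return im,c
def load(name): return cv2.imread(f"pics/{name}.png"),np.load(f"pics/{name}.npy",allow_pickle=True).item()
E
python3 - <<'E'
from h import *
_,c=snap("top","top1")
for n,uv,z in [("A",(196,210),.05),("C",(257,191),.05),("B",(232,237),.05),("j1",(322,204),.02),("j2",(316,231),.02),("be1",(383,215),.02),("be2",(376,248),.02),("m1",(308,194),.02),("m2",(298,236),.02),
 ("k1",(410,206),.055),("k2",(455,197),.055),("k3",(464,247),.055),("k4",(417,256),.055)]:
    print(n,ray(c,uv,z).round(3))
p=[.45,.12,.42]
for y in (0,np.pi,-np.pi/2,np.pi/2): print(y, manip.solve_ik(p,down(y)))
y=min((0,np.pi),key=lambda y: np.inf if manip.solve_ik(p,down(y)) is None else np.abs(np.subtract(manip.solve_ik(p,down(y)),manip.current_q())).max())
manip.move_pose(p,down(y)); manip.sleep(.2); snap("wrist","w1"); print(y,manip.current_clock(),manip.current_q(),viewer.get_calibration("wrist"))
E
```

```text
A [0.53  0.345]
C [0.589 0.165]
B [0.452 0.236]
j1 [ 0.555 -0.03 ]
j2 [ 0.472 -0.012]
be1 [ 0.523 -0.217]
be2 [ 0.423 -0.196]
m1 [0.585 0.014]
m2 [0.456 0.042]
k1 [ 0.55 -0.29]
k2 [ 0.579 -0.424]
k3 [ 0.431 -0.45 ]
k4 [ 0.403 -0.311]
0 [-4.25484989e-01 -4.63208216e-03  1.06916394e-01  1.72134309e+00
  4.99611912e-04  1.42485521e+00 -1.88943871e+00]
3.141592653589793 [-0.04427337  0.0066823  -0.27453085  1.71025992  0.00183098  1.4249009
  1.25173175]
-1.5707963267948966 [-1.85989321 -0.28144455  1.30818424  1.74605828  0.27285208  1.474139
  2.55264538]
1.5707963267948966 [-2.21565034e-01  1.36808743e-03 -9.66971857e-02  1.71539548e+00
  1.33503696e-04  1.42483548e+00 -3.18281547e-01]
3.141592653589793 2.3 [-0.04511497  0.00734223 -0.27488127  1.71026995  0.00183774  1.42483737
  1.25160275] {'vfov': 60.22453653613991, 'cx': 323.5611253618089, 'cy': 201.24854698658265, 'eye': array([0.37361887, 0.12100574, 0.57678463]), 'attitude': array([0.69946119, 0.70037996, 0.10064827, 0.10045835])}
```

View pics/w1.png

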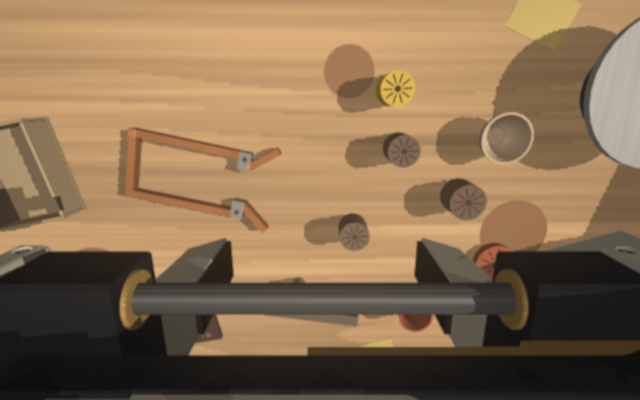

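The wrist view shows the gauge jaws at (245,161) and (237,208). The stamp tops are at B (403,152), A (467,201) and C (354,235), and the yellow look-alike is at (398,88). I'll enlarge this to confirm them and to pick precise corners.

Run:
```python
from h import *
im,c=load("w1")
a=cv2.resize(im[120:260,330:500],None,fx=4,fy=4,interpolation=cv2.INTER_CUBIC)   # stamps
b=cv2.resize(im[120:240,110:300],None,fx=4,fy=4,interpolation=cv2.INTER_CUBIC)
cv2.imwrite("pics/ca.png",a);cv2.imwrite("pics/cb.png",b)
```

```text
(no output)
```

View pics/ca.png

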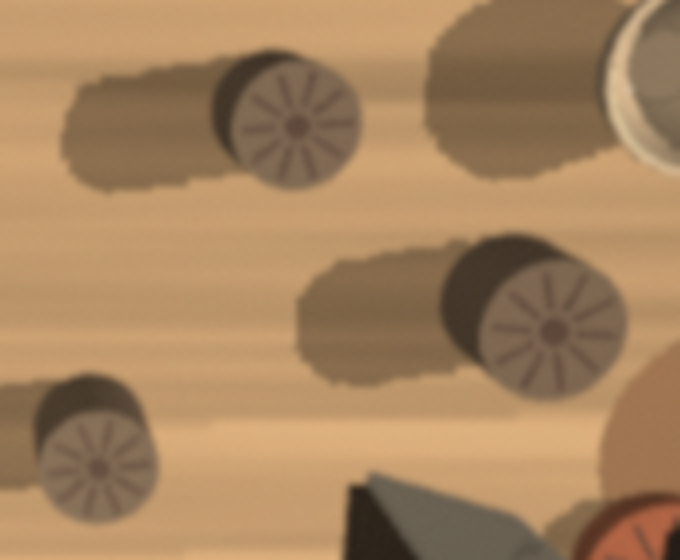

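View pics/cb.png

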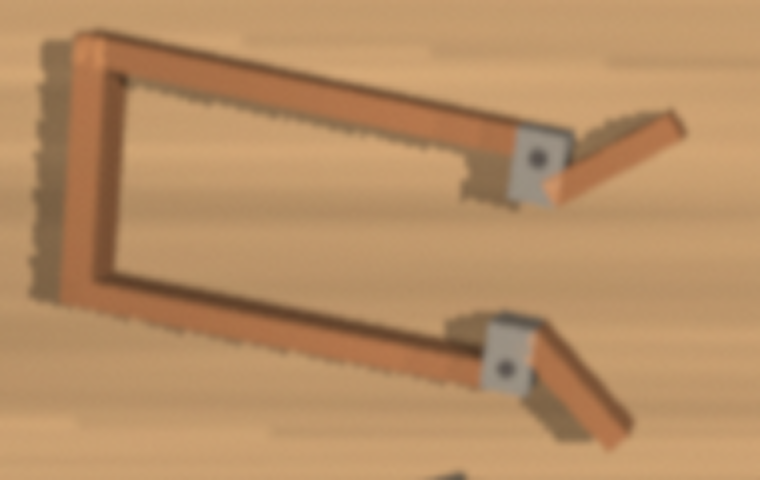

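The crop confirms three grey-brown rosette stamps. The top centres in the crop are B (297,125), C (98,467) and A (553,329), and A looks larger. The jaw inner edges are at about (507,198)-(557,206) and (488,320)-(540,330).

Run:
```python
from h import *
im,c=load("w1"); P=lambda u,v,z=.02: ray(c,(110+(u+.5)/4-.5,120+(v+.5)/4-.5),z)
S=lambda u,v: ray(c,(330+(u+.5)/4-.5,120+(v+.5)/4-.5),.05)
# wall axis: top face inner edge of upper wall / outer edge of lower
d=[]
for a,b in [((130,73),(507,156)),((65,302),(485,388)),((110,40),(517,125))]:
    v=P(*b)-P(*a); d.append(np.degrees(np.arctan2(-v[1],-v[0])))
j1a,j1b,j2a,j2b=P(507,198),P(557,206),P(488,320),P(540,330)
j1,j2=(j1a+j1b)/2,(j2a+j2b)/2
n=j1-j2; print("wall dirs",d,"jaws gap",np.linalg.norm(n),"norm dir-90",np.degrees(np.arctan2(n[1],n[0])),"jaw edges",np.linalg.norm(j1a-j1b),np.linalg.norm(j2a-j2b))
print("throat",(j1+j2)/2, "endwall",P(105,75),P(92,275))
for nme,u,v,r in [("A",553,329,73.5),("B",297,125,65),("C",98,467,59)]:
    print(nme,S(u,v),"diam",np.linalg.norm(S(u+r,v)-S(u-r,v)))
# refine stamp tops from top view by colour
```

```text
wall dirs [np.float64(-102.59048955951835), np.float64(-102.31072302276353), np.float64(-101.86875476412374)] jaws gap 0.05365348981090411 norm dir-90 168.22145666658125 jaw edges 0.020539064107176454 0.02199907697827297
throat [ 0.51018901 -0.0167938 ] endwall [ 0.43270328 -0.17847819] [ 0.51504105 -0.19636611]
A [0.52877943 0.35124603] diam 0.058534138214052595
B [0.44777182 0.24386571] diam 0.0496100445258577
C [0.58807527 0.17163807] diam 0.048404593160189295
```

```bash
cat >> h.py <<'E'
G=np.array([.5102,-.0168]); TH=np.radians(-102.1); GX=np.array([np.cos(TH),np.sin(TH)]); GY=np.array([-GX[1],GX[0]])
Q=down(np.radians(168-.1)); Z=.024
def g2w(x,y=0): return G+x*GX+y*GY
def w2g(p): d=np.array(p)[:2]-G; return np.array([d@GX,d@GY])
def fg(): f=np.array(manip.current_force()); return np.array([f[:2]@GX,f[:2]@GY,f[2]])
def line(p,z,v): manip.servo_line([p[0],p[1],z],vel=v)
def grasp(p,f=8):
    effector.open_jaws(); manip.move_pose([*p,.13],Q); line(p,Z,.15); effector.close(f_grip=f)
    print("gap",manip.current_finger_gap(),"t",manip.current_clock())
def trial(x0=-.052,x1=.02,lim=8,y=0):
    b=fg(); print("base",b.round(1))
    for x in np.arange(x0,x1,.004):
        line(g2w(x,y),Z,.04); f=fg(); print(round(x*1000),(f-b).round(1),end=" ")
        if abs(f[0]-b[0])>lim: print("BLOCKED"); return False
    print("\nthrough"); return True
E
python3 - <<'E'
from h import *
C=(.588,.1716)
grasp(C); print("f",fg().round(1))
line(g2w(-.095),Z,.1); print("f",fg().round(1)); snap("wrist","wc"); line(g2w(-.056),Z,.1)
ok=trial(); print(manip.current_finger_gap(),manip.current_clock(),w2g(manip.current_tool_pos()),manip.current_tool_pos())
E
```

```text
gap 0.04990109351849085 t 5.3417
f [ 0.2 -0.9  0.7]
f [ 4.7 -0.9  5.7]
base [2.5 0.4 1.1]
-52 [-2.9  0.1 -0.7] -48 [-3.5  0.3 -1.1] -44 [-2.2 -0.6  0.6] -40 [-2.2  0.2  0.1] -36 [-2.5 -0.9  0.1] -32 [-2.8 -0.9  0.5] -28 [-2.5 -0.3 -0.2] -24 [-2.4  0.3 -0.2] -20 [-2.  -1.1  0.1] -16 [-2.  -0.6 -0.3] -12 [-2.4  0.7 -0.1] -8 [-2.3  0.3 -0. ] -4 [-2.4  0.4 -0.5] 0 [-2.3  0.2  0.4] 4 [-1.6  0.1 -0.4] 8 [-3.  -0.3 -0. ] 12 [-2.1  0.2 -0.3] 16 [-2.4  0.6  0. ] 
through
0.049607376425861084 11.7 [1.65430829e-02 1.90284629e-05] [ 0.50675087 -0.03297954  0.02400609]
```

Run:
```python
from h import *
line(g2w(.142),Z,.08); print("f",fg().round(1)); effector.open_jaws(); line(g2w(.142),.13,.2)
grasp((.4478,.2438)); line(g2w(-.105),Z,.1); line(g2w(-.056),Z,.1)
ok=trial(); print(manip.current_finger_gap(),manip.current_clock())
if ok:
    line(g2w(.046),Z,.08); effector.open_jaws(); line(g2w(.046),.13,.2); snap("top","topb"); snap("wrist","wb")
print(manip.current_clock())
```

```text
f [-0.   0.5  0.7]
gap 0.04965804736859018 t 18.2417
base [5.1 2.1 5.5]
-52 [-2.6 -1.2 -0.6] -48 [-7.2 -0.9 -2.7] -44 [-9.  -2.  -0.2] BLOCKED
0.04994392380958263 21.575
21.575
```

The "blocked" result was false, because the baseline was read during the stop transient. The stamp is still at x=-44 in the mouth, so I'll continue with a settled baseline.

```bash
sed -i 's/    b=fg(); print/    manip.sleep(.4); b=fg(); print/' h.py
python3 - <<'E'
from h import *
ok=trial(x0=-.040); print(manip.current_finger_gap(),manip.current_clock())
if ok:
    line(g2w(.046),Z,.08); effector.open_jaws(); line(g2w(.046),.13,.2); snap("top","topb")
    A=(.5288,.3512)
    grasp(A); line(g2w(-.115),Z,.1); line(g2w(-.056),Z,.1)
    ok=trial(lim=6); print(manip.current_finger_gap(),manip.current_clock(),w2g(manip.current_tool_pos()))
E
```

```text
base [-4.5  0.2  5.9]
-40 [ 0.5 -1.3 -1. ] -36 [ 1.9 -0.7 -1.4] -32 [ 1.5  0.2 -1.1] -28 [ 1.3 -0.2  0.2] -24 [ 0.4 -0.3 -0.5] -20 [ 0.4 -0.8 -0.7] -16 [ 0.6 -0.9 -0.3] -12 [ 0.9 -0.7 -0.1] -8 [ 1.2 -0.5 -0.8] -4 [ 0.6  0.1 -0.1] 0 [ 0.5  0.2 -0.8] 4 [ 0.4 -0.3 -0.2] 8 [1.  0.3 0.4] 12 [1.2 0.4 0.6] 16 [ 0.8 -0.4 -0.6] 
through
0.04961440464833526 25.725
gap 0.058546566061135 t 31.0583
base [-0.9  0.7  6.9]
-52 [-1.9 -1.1  1.1] -48 [-2.6 -1.1 -1.3] -44 [-3.3 -1.1  0.1] -40 [-3.5 -1.3 -1.1] -36 [-3.1 -0.9  0.2] -32 [-2.3 -1.1  0.5] -28 [-2.7 -1.3  0.3] -24 [-4.1 -0.1  0.3] -20 [-4.8 -0.4 -0.9] -16 [-12.8  -0.9  -0.8] BLOCKED
0.05906892110803083 37.4083 [-1.96701630e-02  6.47656625e-05]
```

The 59 mm stamp A is blocked at about -20 mm, as expected. Next I'll locate the basket precisely and check the bay.

Run:
```python
from h import *
line(g2w(-.026),Z,.05); line(g2w(-.026),.15,.12); manip.sleep(.2); snap("top","topc"); snap("wrist","wd")
a,_=load("top1"); b,_=load("topc")
a=cv2.resize(a[185:265,400:475],None,fx=5,fy=5,interpolation=cv2.INTER_CUBIC)
b=cv2.resize(b[180:260,295:395],None,fx=4,fy=4,interpolation=cv2.INTER_CUBIC)
h=np.zeros((400,785,3),np.uint8); h[:,:375]=a; h[:320,380:780]=b; cv2.imwrite("pics/cc.png",h)
```

```text
(no output)
```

View pics/cc.png

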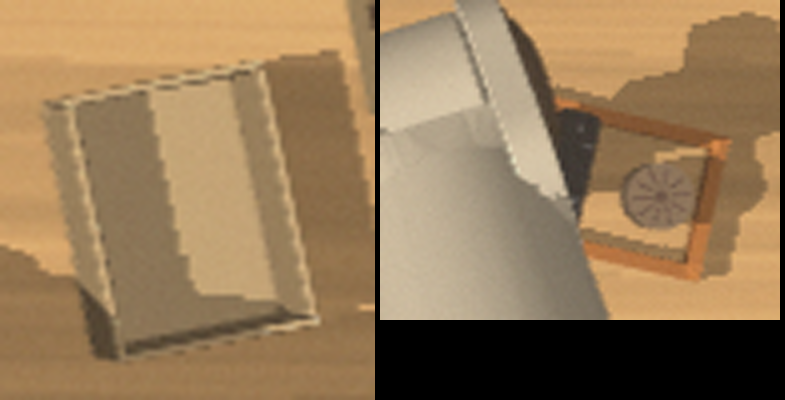

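View pics/wd.png

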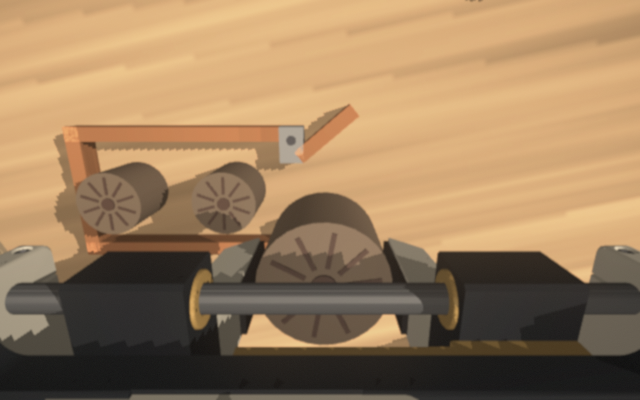

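Both fitting stamps are upright in the bay and stamp A is held above the mouth. In the crop, the basket rim corners are about (45,103), (262,65), (318,322) and (120,357).

Run:
```python
from h import *
_,c=load("top1")
k=np.array([ray(c,(400+(u+.5)/5-.5,185+(v+.5)/5-.5),.055) for u,v in [(45,103),(262,65),(318,322),(120,357)]])
print(k.round(3)); m=k.mean(0)
L=[np.linalg.norm(k[i]-k[(i+1)%4]) for i in range(4)]; print("sides",np.round(L,3),"centre",m)
ax=(k[0]-k[3])/L[3]+(k[1]-k[2])/L[1]; th=np.arctan2(ax[1],ax[0]); print("long axis deg",np.degrees(th))
for y in (th-np.pi/2,th+np.pi/2):
    q=manip.solve_ik([*m,.15],down(y)); print(np.degrees(y),None if q is None else np.subtract(q,manip.current_q()).round(2), None if q is None else np.round(q,2))
print(manip.current_clock(),manip.current_finger_gap())
```

```text
[[ 0.553 -0.286]
 [ 0.577 -0.415]
 [ 0.425 -0.447]
 [ 0.403 -0.33 ]]
sides [0.132 0.155 0.119 0.156] centre [ 0.48936572 -0.36962249]
long axis deg 14.252642533203156
-75.74735746679684 [-0.67  0.57  1.97 -0.2  -1.28  0.4  -2.55] [-0.22  0.96  1.35  1.75 -0.99  1.29 -1.52]
104.25264253320316 [ 0.38  0.11  0.33 -0.23 -0.12  0.06 -0.32] [ 0.82  0.5  -0.29  1.72  0.17  0.95  0.71]
39.2583 0.05907920943154337
```

Run:
```python
from h import *
m=np.array([.4894,-.3700]); q=down(np.radians(103))
manip.move_pose([*m,.16],q); print(w2g(manip.current_tool_pos()),manip.current_finger_gap())
line(m,.05,.15)
f0=fg()[2]
for z in np.arange(.046,.0275,-.002):
    line(m,z,.04); f=fg()[2]
    if f-f0>4: break
print("z",z,f-f0); effector.open_jaws(); print(fg().round(1)); line(m,.16,.15); manip.move_pose([.42,-.1,.3],q); manip.sleep(.2)
snap("scene","sc2"); snap("top","top2"); print(manip.current_clock())
a,_=load("sc2"); b,_=load("top2")
h=np.hstack([cv2.resize(a[60:260,170:450],(400,286)),cv2.resize(b[150:290,290:486],(400,286))]); cv2.imwrite("pics/fin.png",h)
```

```text
[0.34663314 0.05448158] 0.05908569152117568
z 0.027999999999999983 3.875795228395651
[-0.3  0.5  0.2]
47.3167
```

View pics/fin.png

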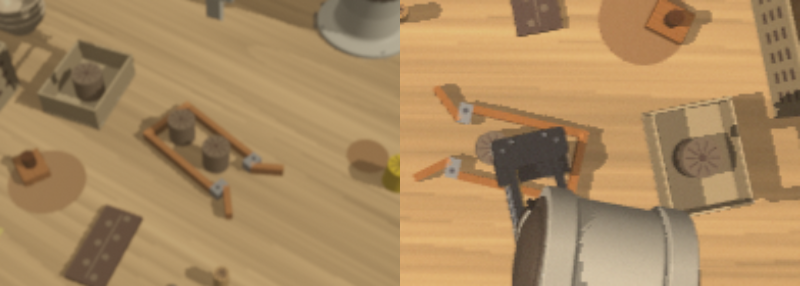

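The final view shows stamp A upright in the basket, the two fitting stamps standing in the bay, and the bystanders in view where they were.

```bash
python3 -c "
from bench import manip
print(manip.hand_in())"
```

```text
the job is handed in; nothing more can be done
None
```

Stamps B and C (50 mm) fit the throat and stand in the bay, stamp A (59 mm) would not go through and stands in the reject basket, and the job was handed in at about 47 s with no verdict returned.

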